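Feel a cover plate home over two studs and latch it

TASK

Put the brass cover plate on the aluminium jig: slide it gently over the two steel studs until you feel both its holes drop over them, and let it sit flush on the jig. Then turn the red latch fully over the plate's edge. Never force the plate or let it knock against the jig, and leave the dish, the bottle and the wax block alone.

Things in the scene. Friction and masses are not known exactly. Their poses are not given: they have to be found in the camera images.
- cover: Loose yellow brass plate, 116 (x) x 64 (y) x 6 mm, 0.2 to 0.4 kg, flat on the worktop. Origin: centre of its underside, z up. Two through holes, 12 mm diameter, at x = -32 and +32 mm, y = 0. In its middle a black rib to hold it by: 34 mm long (x), 12 mm thick (y), top 35.5 mm above the underside. It fits either way round. Off centre it hangs and tilts on the studs' bevels; give way sideways.
- jig: Fixed jig: two pale aluminium rails, together 190 (x) x 80 (y) mm, flat top 20 mm above the worktop. Origin: centre of its underside; x along the rails. The seated plate lies flat on the rails, underside 20 mm above the worktop. Force between plate and jig, studs or latch must stay under 40 N, jolts included: bring them together at under 10 mm/s (at 20 mm/s the jolt can pass 40 N).
- travel_mid (a point): Fixed point of the jig, 32 mm above its origin: middle of the stud carriage's travel, level with the stud tops. Two steel studs, 10 mm diameter, 64 mm apart along jig x, on y = 0; flat tops 6.8 mm across, upper 2 mm bevelled, 12 mm above the rails. The carriage is clamped: the studs' midpoint lies up to 8 mm from this point along x, either side; it is not reported, see it or feel for it.
- latch (a joint): Red latch (rad): 0 = open, arm along the jig's +y; 1.57 = closed at its stop, arm along the jig's +x over the plate's edge. Turns clockwise seen from above about an upright pivot at jig x = -80, y = +26 mm; light friction, stays where left. Arm 40 mm long, 12 mm wide, 29 to 35 mm above the worktop: clears a seated plate, but not one still on the stud tops.
- latch_peg (a point): Top centre of the black upright peg on the latch's arm, 33 mm from the pivot, 60 mm above the worktop; the peg is 10 mm thick and 25 mm tall above the arm.
- dish: Bystander: small round metal dish, 61 mm across, 12 mm high, loose; origin at the centre of its underside. Leave it where it is.
- flux_bottle: Bystander: small brown dropper bottle with a black cap, 33 mm across, 102 mm high, loose, standing upright; origin at the centre of its underside. Leave it standing where it is.
- wax_block: Bystander: flat green block of carving wax, 45 x 100 x 13 mm, loose; origin at the centre of its underside. Leave it where it is.

How it is judged:
On the way, in this order (a step that is already met when the one before it is completed fails the run):
1. the cover lies flush on the jig with both studs through its holes, the latch still open (z of cover in the frame of jig between 0.017 and 0.0225 m and x of cover in the frame of jig between -0.013 and 0.013 m and y of cover in the frame of jig between -0.005 and 0.005 m and angle between cover's own z axis and vertical below 0.04 rad and value of joint latch below 0.9 rad), for 0.2 s.
2. the latch is turned over the seated cover (value of joint latch above 1.35 rad), for 0.2 s.
At the end, for the whole second after the job is handed in: The cover lies at rest, flush on the jig (underside at most 2.5 mm above the rails, tilt under 0.04 rad, centre within 13 mm along and 5 mm across the jig's centre, in line within 0.08 rad, which only both studs in its holes allow), and the latch is closed past 1.35 rad (z of cover in the frame of jig between 0.017 and 0.0225 m and x of cover in the frame of jig between -0.013 and 0.013 m and y of cover in the frame of jig between -0.005 and 0.005 m and angle between cover's own z axis and vertical below 0.04 rad and angle between the x axis of cover and the x axis of jig, either way round below 0.08 rad and value of joint latch above 1.35 rad and linear speed of cover below 0.02 m/s); the robot touches nothing.
It fails at once if the cover is pressed on the jig, its studs or its latch with more than 40 N (contact force between cover and jig above 40 N).
It fails at once if the dish is moved by more than 20 mm (distance of dish from where it was at the start of the episode above 0.02 m).
It fails at once if the bottle is moved by more than 20 mm or tipped (distance of flux_bottle from where it was at the start of the episode above 0.02 m or angle between flux_bottle's own z axis and vertical above 0.3 rad).
It fails at once if the wax block is moved by more than 20 mm (distance of wax_block from where it was at the start of the episode above 0.02 m).
It also fails if it takes over 64 s, if anything falls off the work surface, if the arm or the gripper's body presses on something with over 40 N, if the wrist force passes 120 N, or if a joint passes its speed limit or range.

ROBOT

A 6-joint arm with a two-finger parallel gripper is mounted at the origin on a cart in front of the work surface, level with it; the furniture and walls round the work are solid. World frame = base frame: x ahead of the robot, y to its left, z up, the work surface at z = 0. Lengths are in m, angles in rad, forces in N, time in s.
With the tool pointing down it reaches from about 0.275 to 0.875 m from the base axis. Payload 12.5 kg.
Tool frame: the origin (TCP) lies on the centre line of the jaws, within the pads' length; the fingertips stand r.finger_overhang ahead of it and the grasp point (between the pads) lies 3 mm ahead of it (r.finger_overhang is the distance from the TCP to the fingertips, in m); z points along the fingers, y is the line along which they close (so a half turn about z gives the same grasp; the last joint's range is limited). The gripper opens to 85 mm and grips with 20 to 120 N. Pads are 22 mm wide; open, the fingers measure 114 mm over their backs; the gripper's body (76 mm by 85 mm) begins 54 mm behind the grasp point. The pads swing forward as they close: fully open they stand 13 mm farther back than shut.
Start: joints at [-1.269, 0.351, 1.652, -0, 1.139, -0.085], TCP at [0.207, -0.509, 0.253] pointing down, gripper open.
Joint ranges: [-2.75, 2.75], [-0.79, 2.1], [0.01, 2.65], [-1.57, 4.71], [0.07, 3.14], [-2.87, 2.87]. Speed limits (rad/s): [2.22, 2.22, 2.79, 3.14, 3.14, 3.14].

INTERFACE

Orientations are given as a unit quaternion [x, y, z, w].
In Python, from cell import r, optics gives the robot as it stands. The module is installed in compiled form; this text tells all that it offers. Calls block until the motion is done:
- r.move_to(position, orientation): joint-space move of the TCP to a pose.
- r.move_linear(position, rot=None, vel=0.15): straight line of the TCP; rot=None keeps the orientation; vel is the mean speed in m/s.
- r.set_joints(angles): joint-space move.
- r.set_gripper(opening, squeeze=None): opening from 0.0 (shut) to 1.0 (fully open); squeeze is the grip in N (None keeps the last); returns when the fingers have stopped.
- r.sleep(seconds).
- r.inverse_kinematics(position, orientation): joint angles nearest the present ones, or None.
- optics.get_image(name): name is "scene" or "top" or "wrist"; returns a dict with "pixels" (420x560x3 uint8, red, green, blue), "depth" (420x560 float32, m along the optical axis (not along the pixel's ray), 0 where there is no reading), "fx", "fy", "cx", "cy" (pixels), "camera_from_world" (4x4, takes a point from world to camera coordinates); the wrist camera has in their place "mount" (4x4, takes a point from camera to tool coordinates, whose origin is the TCP and whose axes are the flange's). Camera axes: x right, y down, z forward; pixel columns grow to the right and rows downward; lengths in m; the calibration is good to about 2 mm. A picture is of the moment at which its call begins: read the wrist's pose just before it.
A pose or a line that the arm cannot do raises r.PlanningError and nothing moves.
- r.hand_in(): hands the job in; it is judged then, once.
Readings, each from a call of its own:
- r.current_t(): time.
- r.current_q(): joint angles.
- r.current_qvel(): joint speeds.
- r.current_effort(): joint torques, N m.
- r.current_tool_pos(): TCP position.
- r.current_ee_rot(): TCP orientation.
- r.current_contact_force(): force on the tool from outside, world axes, zero at the start.
- r.current_torque(): the same for the moment, N m.
- r.current_opening(): opening from 0.0 (shut) to 1.0 (fully open).
- r.current_finger_force(): force on a finger pad.
Only numpy, scipy, OpenCV 4.12 (cv2) and the standard library are available. Lean on these libraries where they do the work, as an engineer would, in place of code of your own. Each camera call takes 0.05 s, during which the arm holds its last target. There are 200 camera calls.

## Working session

There is one attempt and no reset: what is moved stays moved. The work goes in short steps, each a Python script; the robot and the scene stay as the last script left them, time stands still between calls to the robot, and variables do not carry over. Pictures are saved under pics/ and viewed, at most 10 in all, crops included, and the job is handed in when it is done.

```bash
mkdir -p pics; ls; python3 - <<'E'
from cell import r, optics
import cv2, numpy as np, pickle
d={n:optics.get_image(n) for n in("top","scene")}
pickle.dump(d,open('d.pkl','wb'))
for n in d: cv2.imwrite(f'pics/{n}0.png',d[n]["pixels"][:,:,::-1])
for n in d: print(n,d[n]["camera_from_world"].round(3).tolist(),d[n]["fx"],d[n]["cx"],d[n]["cy"])
print(r.finger_overhang,r.current_t(),r.current_ee_rot(),r.current_tool_pos())
E
```

```text
pics
top [[0.009, -1.0, -0.01, -0.145], [-0.993, -0.007, -0.119, 0.559], [0.119, 0.011, -0.993, 0.865], [0.0, 0.0, 0.0, 1.0]] 394.9091396387497 277.20552182962035 208.206823085635
scene [[0.54, -0.841, -0.015, -0.416], [-0.342, -0.203, -0.918, 0.239], [0.769, 0.501, -0.397, 0.716], [0.0, 0.0, 0.0, 1.0]] 497.88806154002475 279.05266955454994 215.43688663188638
0.022 0.1 [ 9.81354166e-01  1.92207450e-01 -6.85372467e-05 -5.40711500e-04] [ 0.20741663 -0.50908135  0.25279604]
```

View pics/top0.png

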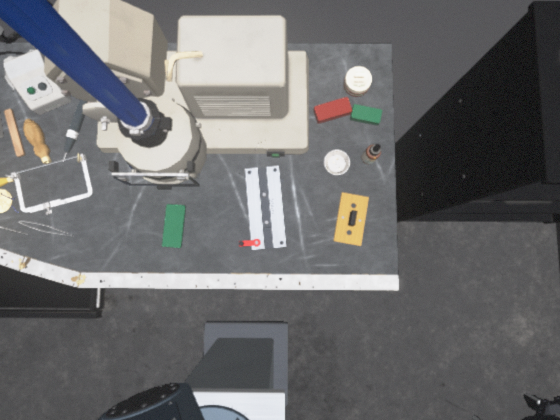

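View pics/scene0.png

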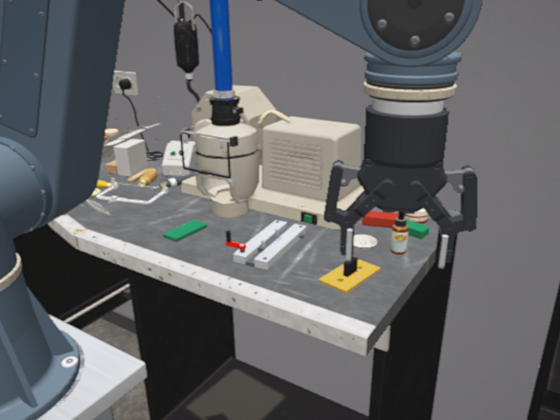

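The top view shows the plate at (352,219) with its rib at (352,218). The jig rails run from about (252,170) to (280,248). The red latch has its pivot near (257,242) and its arm pointing left, which is open. The dish is at (337,161), the bottle at (374,152) and the wax at (174,226). The scene view agrees.

```bash
cat > h.py <<'E'
import numpy as np, cv2
from scipy.spatial.transform import Rotation as R
from cell import r, optics
def cam(im,pose=None):
    "world_from_camera"
    if "camera_from_world" in im: return np.linalg.inv(im["camera_from_world"])
    T=np.eye(4); T[:3,:3]=R.from_quat(pose[1]).as_matrix(); T[:3,3]=pose[0]
    return T@im["mount"]
def wrist():
    p=(r.current_tool_pos(),r.current_ee_rot()); im=optics.get_image("wrist"); im["wfc"]=cam(im,p); return im
def onplane(im,uv,z):
    W=im["wfc"] if "wfc" in im else cam(im)
    uv=np.atleast_2d(uv).astype(float)
    d=np.c_[(uv[:,0]-im["cx"])/im["fx"],(uv[:,1]-im["cy"])/im["fy"],np.ones(len(uv))]@W[:3,:3].T
    o=W[:3,3]; return o+d*((z-o[2])/d[:,2])[:,None]
def proj(im,P):
    W=np.linalg.inv(im["wfc"] if "wfc" in im else cam(im)); c=np.atleast_2d(P)@W[:3,:3].T+W[:3,3]
    return np.c_[c[:,0]/c[:,2]*im["fx"]+im["cx"],c[:,1]/c[:,2]*im["fy"]+im["cy"]]
def blob(im,lo,hi,roi=None,k=1):
    hsv=cv2.cvtColor(im["pixels"],cv2.COLOR_RGB2HSV); m=cv2.inRange(hsv,np.array(lo),np.array(hi))
    if roi is not None: z=np.zeros_like(m); z[roi[1]:roi[3],roi[0]:roi[2]]=1; m*=z
    c,_=cv2.findContours(m,cv2.RETR_EXTERNAL,cv2.CHAIN_APPROX_NONE)
    return sorted(c,key=cv2.contourArea)[::-1][:k]
def rect(im,c,z):
    P=onplane(im,c.reshape(-1,2),z); (cx,cy),(w,h),a=cv2.minAreaRect((P[:,:2]*1000).astype(np.float32))
    b=cv2.boxPoints(((cx,cy),(w,h),a)); e=[b[1]-b[0],b[2]-b[1]]; e=max(e,key=np.linalg.norm); yaw=np.arctan(e[1]/e[0])
    return np.array([cx,cy])/1000,sorted((w,h)),yaw
def down(yaw):
    "tool pointing down, tool y (closing line) at angle yaw+90deg from world x"
    return (R.from_euler('z',yaw)*R.from_quat([1,0,0,0])).as_quat()
E
python3 - <<'E'
from h import *; import pickle
d=pickle.load(open('d.pkl','rb')); t=d["top"]
print("cover",rect(t,blob(t,(15,120,120),(32,255,255),(320,180,390,260))[0],.006))
for c in blob(t,(0,0,170),(180,60,255),(235,160,295,256),2): print("rail",rect(t,c,.02))
print("latch",rect(t,blob(t,(0,150,120),(8,255,255),(230,230,270,255))[0],.035))
print("wax",rect(t,blob(t,(60,80,50),(90,255,255),(150,190,200,260))[0],.013))
print("dish",onplane(t,(337,161),.012),"bottle",onplane(t,(374,152),.1))
print(R.from_quat(r.current_ee_rot()).as_matrix().round(2),optics.get_image("wrist")["mount"].round(3))
for z in (.02,.1): print(onplane(t,[(120,180),(308,150),(180,115),(375,283),(240,283)],z).round(3))
E
```

```text
cover (array([ 0.54088208, -0.31130637]), [60.75028991699219, 112.42671966552734], np.float32(-0.1732161))
rail (array([ 0.56784521, -0.13616351]), [31.37052345275879, 190.6776885986328], np.float32(0.09982647))
rail (array([ 0.5629411 , -0.08654991]), [31.39683723449707, 190.68508911132812], np.float32(0.09784505))
latch (array([ 0.48220825, -0.06751274]), [2.246629238128662, 6.7371039390563965], np.float32(0.018631974))
wax (array([0.52094446, 0.10031618]), [43.91108322143555, 98.35072326660156], np.float32(-0.068235755))
dish [[ 0.67605857 -0.27988411  0.012     ]] bottle [[ 0.67471536 -0.3463017   0.1       ]]
[[ 0.93  0.38 -0.  ]
 [ 0.38 -0.93  0.  ]
 [ 0.   -0.   -1.  ]] [[ 0.    -0.966 -0.26   0.065]
 [ 1.     0.     0.     0.   ]
 [-0.    -0.26   0.966 -0.121]
 [ 0.     0.     0.     1.   ]]
[[ 0.626  0.227  0.02 ]
 [ 0.7   -0.211  0.02 ]
 [ 0.784  0.093  0.02 ]
 [ 0.394 -0.361  0.02 ]
 [ 0.392 -0.058  0.02 ]]
[[ 0.61   0.194  0.1  ]
 [ 0.678 -0.206  0.1  ]
 [ 0.754  0.071  0.1  ]
 [ 0.4   -0.343  0.1  ]
 [ 0.397 -0.066  0.1  ]]
```

```bash
python3 - <<'E'
from h import *; import pickle
r.move_to([.541,-.311,.17],down(-.173)); a=wrist()
r.move_to([.555,-.11,.22],down(.099)); r.sleep(.2); b=wrist()
pickle.dump((a,b),open('w.pkl','wb'))
cv2.imwrite('pics/w.png',cv2.resize(np.hstack([a["pixels"],b["pixels"]])[:,:,::-1],(800,300),interpolation=cv2.INTER_AREA))
cv2.imwrite('pics/wb.png',b["pixels"][:,:,::-1])
print(r.current_t(),r.current_q(),a["fx"])
print("cover",rect(a,blob(a,(15,120,80),(32,255,255))[0],.006))
for c in blob(b,(0,0,150),(180,60,255),None,4): print("rail",cv2.contourArea(c),rect(b,c,.02))
E
```

```text
2.7667 [-2.79795542e-01  4.16142347e-01  1.64460513e+00 -8.93298137e-05
  1.08144637e+00  1.19378582e+00] 364.10083356304267
cover (array([ 0.53971484, -0.3132677 ]), [64.04293823242188, 116.00648498535156], np.float32(-0.17663595))
rail 6974.0 (array([ 0.56719269, -0.13794461]), [30.1475830078125, 188.47189331054688], np.float32(0.09749016))
rail 6581.5 (array([ 0.56237061, -0.08832161]), [30.120765686035156, 188.4536895751953], np.float32(0.096533805))
rail 6326.5 (array([ 0.40700232, -0.13247562]), [31.98539161682129, 251.32911682128906], np.float32(1.5707142))
rail 4324.0 (array([ 0.6716286 , -0.27658566]), [59.18281555175781, 59.2575569152832], np.float32(0.964763))
```

View pics/w.png

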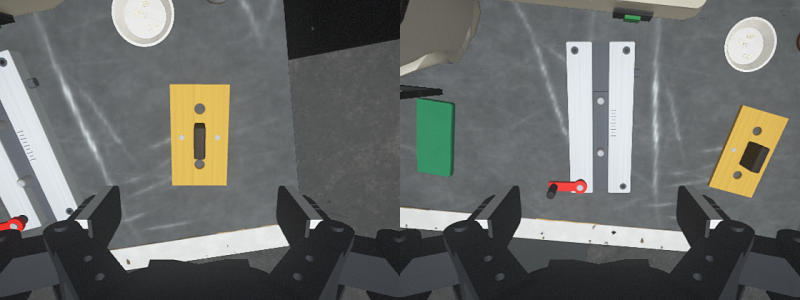

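View pics/wb.png

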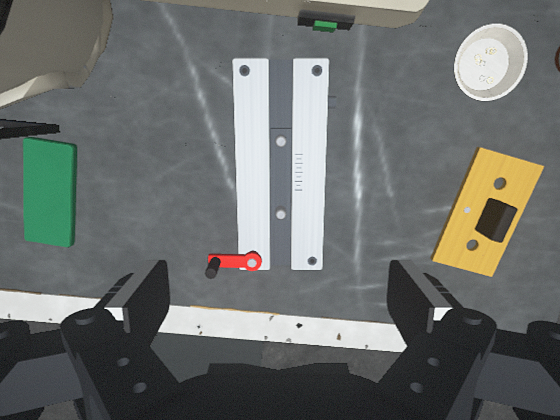

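The left wrist view shows the whole plate, with its rib and holes. The right view shows the rails, the stud tops at about (281,142) and (280,214), the latch pivot at (253,262) and the peg at (212,268).

```bash
python3 - <<'E'
from h import *; import pickle
a,b=pickle.load(open('w.pkl','rb'))
S=[]
for roi in ((271,130,291,153),(271,203,291,226)):
    c=blob(b,(0,0,140),(180,60,255),roi)[0]; (u,v),rad=cv2.minEnclosingCircle(c); print(u,v,rad); S.append(onplane(b,(u,v),.032)[0])
S=np.array(S); dd=S[0]-S[1]; mid=S.mean(0)
print("studs",S,"sep",np.linalg.norm(dd),"yaw",np.arctan2(dd[1],dd[0]),"mid",mid)
j=np.array([.56478,-.11313]);y=.097; print("mid in jig",R.from_euler('z',-y).apply(mid-np.r_[j,0]))
print("pivot",R.from_euler('z',-y).apply(onplane(b,(253,262),.035)[0]-np.r_[j,0]))
for c in blob(a,(0,0,0),(180,255,75),(240,150,320,240),6): 
    if cv2.contourArea(c)>60: print(cv2.contourArea(c), cv2.boundingRect(c))
E
```

```text
280.5 141.0 5.02503776550293
280.5 214.10000610351562 4.632595539093018
studs [[ 0.5925306  -0.11049782  0.032     ]
 [ 0.52903447 -0.11679732  0.032     ]] sep 0.06380785470890289 yaw 0.09888721297957939 mid [ 0.56078253 -0.11364757  0.032     ]
mid in jig [-0.0040288  -0.00012799  0.032     ]
pivot [-0.08032119  0.02468258  0.035     ]
114.0 (272, 172, 15, 50)
```

Studs: 63.8 mm apart (64 expected), midpoint at jig x ≈ -4.0 mm, yaw 0.098. The pivot agrees with its nominal position. Next is the grasp.

```bash
python3 - <<'E'
from h import *; import pickle
c=[.5397,-.3133]; q=down(-.177)
r.move_to([*c,.10],q)
r.move_linear([*c,.033],vel=.08)
print("f",r.current_contact_force(),r.current_tool_pos())
r.set_gripper(0.0,60); print("op",r.current_opening(),r.current_finger_force(),r.current_tool_pos())
r.move_linear([*c,.11],vel=.08)
print("held",r.current_opening(),r.current_finger_force(),r.current_contact_force())
r.move_to([.5608,-.1136,.11],down(.0980)); r.sleep(.3)
w=wrist(); pickle.dump(w,open('w2.pkl','wb')); cv2.imwrite('pics/w2.png',w["pixels"][:,:,::-1])
print(r.current_t(),r.current_tool_pos(),r.current_contact_force(),r.current_torque(),r.current_q()[5])
E
```

```text
f [ 0.28921028 -0.91218601  1.20657635] [ 0.53997671 -0.31352208  0.03348101]
op 0.1293315862481591 59.54074144363403 [ 0.53980377 -0.31340729  0.03324704]
held 0.12895135340336222 58.79839897155762 [ 0.08743381 -0.16934644 -3.31493479]
7.6417 [ 0.5607488  -0.11428044  0.1099186 ] [ 0.18315263 -0.24395401 -3.19759554] [-0.02311662  0.01690631 -0.001555  ] 1.1915810637358042
```

View pics/w2.png

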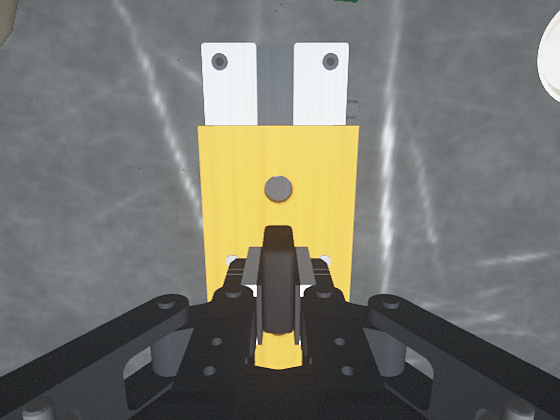

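The plate is level in the jaws. Its front hole is at (278,188), its front edge at row 126, and the jig's far rails show beyond it.

```bash
python3 - <<'E'
from h import *; import pickle
w=pickle.load(open('w2.pkl','rb')); p=np.array([.56075,-.11428,.10992]); zt=p[2]-.0332+.006
I=lambda P:R.from_euler('z',-.098).apply(P-p)*1000
c=blob(w,(0,0,60),(180,90,170),(255,165,302,212))[0]; (u,v),rad=cv2.minEnclosingCircle(c); print(u,v,rad)
print("hole",I(onplane(w,(u,v),zt)))
c=blob(w,(15,120,80),(32,255,255))[0].reshape(-1,2); e=c[(c[:,1]<135)]
print("front corners",I(onplane(w,[(e[:,0].min(),126),(e[:,0].max(),126),(278,126)],zt)))
# jig rails far ends re-measured in the same frame
hsv=cv2.cvtColor(w["pixels"],cv2.COLOR_RGB2HSV); row=w["pixels"][90,:,:].min(1); x=np.where(row[190:360]>150)[0]+190
print(x.min(),x.max(),I(onplane(w,[(x.min(),90),(x.max(),90)],.02)))
print("stud mid",I(np.array([.56078,-.11365,.032])), R.from_quat(r.current_ee_rot()).as_matrix()[:,0])
E
```

```text
278.0 187.5 13.463011741638184
hole [[ 32.73234296  -0.92793507 -27.2       ]]
front corners [[ 57.787769    30.87000751 -27.2       ]
 [ 57.70350424 -32.79597825 -27.2       ]
 [ 57.74564159  -0.95923218 -27.2       ]]
203 346 [[ 74.21758729  40.41154988 -89.92      ]
 [ 74.11701041 -38.60156652 -89.92      ]]
stud mid [  0.09149728   0.62404186 -77.92      ] [ 9.95311939e-01  9.67168101e-02 -5.23004246e-05]
```

```bash
cat >> h.py <<'E'
yaw=.098; J=R.from_euler('z',yaw)
def mark(t,f0,n0): print(t,(r.current_tool_pos()*1000).round(2),"F",(r.current_contact_force()-f0).round(1),"M",(J.inv().apply(r.current_torque()-n0)).round(2),"t",round(r.current_t(),1))
def descend(cmd,zend,f0,n0,stop=4.,step=.0005):
    "slow guarded descent of the commanded TCP; returns command and whether it touched"
    cmd=np.array(cmd,float)
    while cmd[2]>zend:
        cmd[2]-=step; r.move_linear(cmd,vel=.006)
        if (r.current_contact_force()-f0)[2]>stop: mark("touch",f0,n0); return cmd,True
    mark("end",f0,n0); return cmd,False
E
python3 - <<'E'
from h import *; import pickle
want=np.array([.56075,-.11428,0])+J.apply([-.0003,.0019,0])
t=np.r_[want[:2],.0715]; r.move_linear(t,rot=down(yaw),vel=.06); r.sleep(.3)
cmd=t.copy(); cmd[:2]+=want[:2]-r.current_tool_pos()[:2]
r.move_linear(cmd,vel=.01); r.sleep(.3)
f0,n0=r.current_contact_force(),r.current_torque(); mark("start",f0,n0); print(want)
cmd,touch=descend(cmd,.0531,f0,n0); print(cmd,touch)
pickle.dump((cmd,f0,n0),open('s.pkl','wb'))
E
```

```text
start [ 560.12 -112.38   71.48] F [0. 0. 0.] M [0. 0. 0.] t 9.3
[ 0.56026554 -0.11241847  0.        ]
touch [ 560.23 -112.38   53.26] F [-1.7  0.4  4.8] M [0.12 0.24 0.05] t 18.5
[ 0.56014834 -0.11237447  0.053     ] True
```

The plate reached seat height (33.25 + 20 mm) with no hang on the way. Now I release it and look.

```bash
python3 - <<'E'
from h import *; import pickle
cmd,f0,n0=pickle.load(open('s.pkl','rb'))
r.set_gripper(.5,20); r.sleep(.2); mark("open",f0,n0)
r.move_linear([cmd[0],cmd[1],.20],vel=.12); r.sleep(.3)
w=wrist(); pickle.dump(w,open('w3.pkl','wb')); cv2.imwrite('pics/w3.png',w["pixels"][:,:,::-1])
print("cover",rect(w,blob(w,(15,120,80),(32,255,255),(180,80,400,330))[0],.026))
c=blob(w,(0,150,100),(8,255,255))[0]; print(rect(w,c,.035)); print(r.current_t())
E
```

```text
open [ 560.16 -112.38   53.  ] F [-0.1 -0.9  1.6] M [0.05 0.03 0.08] t 19.1
cover (array([ 0.56022772, -0.11317606]), [63.057456970214844, 114.8421859741211], np.float32(0.09812639))
(array([ 0.48290289, -0.09015092]), [18.83091163635254, 26.55267333984375], np.float32(-1.5090454))
20.8667
```

View pics/w3.png

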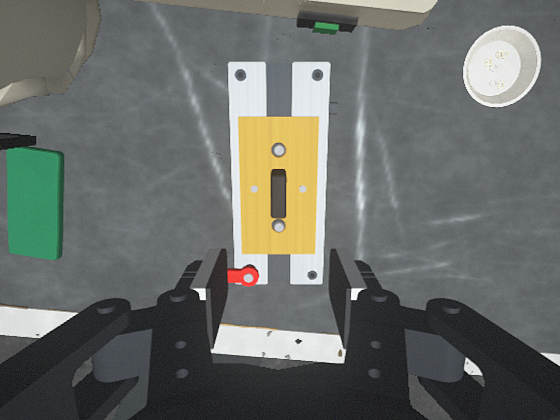

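Both studs (279,150) and (279,226) show through the plate's holes, and the plate lies square on the rails. The latch pivot is at (250,276). Now the latch.

```bash
python3 - <<'E'
from h import *
o=np.array([.5642,-.1120,0]); piv=np.array([-.080,.026])
def P(a,z,rad=.033): return o+J.apply([piv[0]+rad*np.sin(a),piv[1]+rad*np.cos(a),z])
r.move_to(P(0,.12),down(yaw)); r.sleep(.1)
f0,n0=r.current_contact_force(),r.current_torque()
r.move_linear(P(0,.063),vel=.06); mark("down",f0,n0)
r.set_gripper(0,20); mark("grip",f0,n0); print(r.current_opening(),r.current_finger_force())
for a in np.linspace(.15,1.5,10):
    r.move_linear(P(a,.063),vel=.03); f=r.current_contact_force()-f0
    if np.linalg.norm(f)>25: mark("stop %.2f"%a,f0,n0); break
mark("turned",f0,n0); print(r.current_opening(),r.current_finger_force())
E
```

```text
down [479.01 -61.16  63.29] F [ 1.3  1.4 -0.4] M [ 0.07 -0.06  0.05] t 22.6
grip [478.98 -61.3   63.23] F [-1.  -1.2  2.3] M [-0.42  0.11  0.  ] t 23.0
0.1025736790470407 21.289352774620056
turned [516.16 -88.18  63.44] F [7.9 6.  1.2] M [ 0.5  -1.1  -0.05] t 26.2
0.1017786555924439 21.37367069721222
```

```bash
python3 - <<'E'
from h import *
r.set_gripper(.4,20); r.sleep(.1)
p=r.current_tool_pos(); r.move_linear([p[0],p[1],.13],vel=.1)
r.move_linear([.56,-.112,.22],vel=.12); r.sleep(.3)
w=wrist(); cv2.imwrite('pics/w4.png',w["pixels"][:,:,::-1])
print("cover",rect(w,blob(w,(15,120,80),(32,255,255),(180,80,400,330))[0],.026))
c=blob(w,(0,150,100),(8,255,255))[0]; print("latch",rect(w,c,.035)); print(r.current_t())
E
```

```text
cover (array([ 0.5600141 , -0.11322646]), [62.98435592651367, 115.54164123535156], np.float32(0.09814634))
latch (array([ 0.49870532, -0.0932347 ]), [15.664804458618164, 49.17421340942383], np.float32(0.119686306))
28.8417
```

View pics/w4.png

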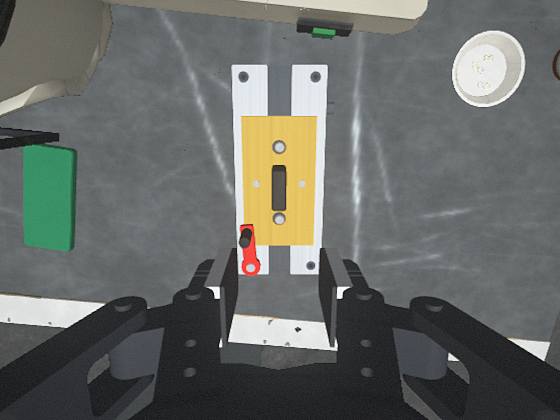

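The latch arm lies over the plate's near edge, from the pivot (250,268) to its tip (247,226). That is about 1.5 rad, past 1.35. The plate is still seated and the robot is clear of everything.

```bash
python3 -c "
from h import *
print(r.hand_in())"
```

```text
the job is handed in; nothing more can be done
None
```

The cover plate sits flush on the jig with both studs through its holes, and the latch is turned over its edge to about 1.5 rad (1.57 is its stop). The dish, bottle and wax block were not touched. I handed the job in at about 29 s; no verdict was returned.

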